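# Slide the titration tile to overhang the stone ledge

## Robot

A 7-joint arm with a two-finger parallel gripper is mounted at the origin on the work surface. World frame = base frame: x ahead of the robot, y to its left, z up, the work surface at z = 0. Lengths are in m, angles in rad, forces in N, time in s.
With the tool pointing down it reaches from about 0.4 to 0.85 m from the base axis. Payload 4.5 kg.
Tool frame: the origin (TCP) lies at the very end of the fingers, on their centre line; the grasp point (between the pads) lies robot.grip_point_offset behind it (robot.grip_point_offset is the distance from the TCP to the grasp point, in m); z points along the fingers, y is the direction in which the jaws open and shut (so a half turn about z gives the same grasp; the last joint's range is limited). The gripper opens to 88 mm and grips with 3 to 60 N. Pads are 18 mm wide; open, the fingers measure 123 mm over their backs; the gripper's body (75 mm by 187 mm) begins 45 mm behind the grasp point.
Start: joints at [-1.072, 0.689, -0.195, 1.565, 0.157, 0.902, -0.215], TCP at [0.28, 0.559, 0.239] pointing down, gripper open.
Joint ranges: [-3.01, 3.01], [-0.46, 2.08], [-1.47, 1.51], [0.13, 2.56], [-1, 4.14], [0.04, 2.09], [-2.66, 2.66]. Speed limits (rad/s): [2.57, 2.57, 3.14, 3.14, 3.14, 3.14, 3.14].

## Interface

Orientations are given as a 3x3 rotation matrix whose columns are the frame's x, y, z axes.
In Python, from workcell import robot, cams gives the robot as it stands. Calls block until the motion is done:
- robot.movep(position, orientation): joint-space move of the TCP to a pose.
- robot.movel(position, attitude=None, v=0.15, max_force=None): straight line of the TCP; attitude=None keeps the orientation; v is the mean speed in m/s. With max_force (N) it stops when the force on the tool has changed by that much, and returns True; else False.
- robot.move_j(angles): joint-space move.
- robot.open_gripper() and robot.grab(grasp_force=None): open the fingers fully, or close them until they stop; grasp_force is the grip in N (None keeps the last).
- robot.sleep(seconds).
- robot.solve_ik(position, orientation): joint angles nearest the present ones, or None.
- robot.get_state(): the state.
- cams.read_camera(name): name is "scene" or "side" or "wrist"; returns a dict with "pixels" (400x640x3 uint8, blue, green, red), "intrinsics" (3x3 intrinsics, pixels), "R" (3x3) and "t" (3): a world point X has camera coordinates R X + t. Camera axes: x right, y down, z forward; pixel columns grow to the right and rows downward; lengths in m; the calibration is good to about 2 mm. The wrist camera is an equidistant fisheye: a pixel r from the principal point sees the ray r / f radians off the axis. A picture is of the moment at which its call begins. There is no depth.
A pose or a line that the arm cannot do raises robot.Unreachable and nothing moves.
- robot.finish_job(): hands the job in, once; it reports no verdict.
The state is a dict: "time_s": time; "joints": joint angles; "qd": joint speeds; "joint_efforts": joint torques, N m; "ee_pos": TCP position; "eef_rot": TCP orientation; "contact_force": force on the tool from outside, world axes, zero at the start; "wrist_torque": the same for the moment, N m; "grip_width": finger opening in m.
Only numpy, scipy, OpenCV 4.12 (cv2) and the standard library are available. Lean on these libraries where they do the work, as an engineer would, in place of code of your own. Each camera call takes 0.05 s, during which the arm holds its last target. There are 200 camera calls.

## Task

On the raised grey stone ledge lie three white ceramic tiles: slide the large oblong one, flat on the stone without lifting it, towards the robot until about a third of its length (40 mm) overhangs the ledge's robot-side edge, square to that edge, so that it can be picked up by its free end. Let go of it there, lying still, and leave the square tile and the round tile where they are.

Things in the scene. Friction and masses are not known exactly. Their poses are not given: they have to be found in the camera images.
- oblong_tile: The tile to slide: flat white ceramic tile, 120 mm long (its x), 95 wide (y), 6 thick, about 160 g, the largest of the three. Origin: centre of its underside, z up. Starts flat on the ledge, long axis within 20 degrees of the ledge's x, near end 20 to 70 mm short of the edge, 60 mm or more of bare stone straight behind its far end. Push its far end, or press lightly on top and drag; ordinary friction.
- ledge: Fixed grey granite slab, 340 mm deep (x), 620 wide (y), its flat top 50 mm above the black bench. Origin: middle of its upper robot-side edge, at top height; x runs over the top away from that edge (and the robot), y along the edge, z up. Turned by at most 7 degrees. The tile's overhang = 60 mm minus its centre's x in this frame. A 55 mm high jar stands near its far edge.
- square_tile: Bystander: square white ceramic tile, 75 x 75 x 6 mm, 80 g, loose, flat on the ledge beside the others. Origin: centre of its underside.
- round_tile: Bystander: round white ceramic tile, 85 mm in diameter, 6 mm thick, 80 g, loose, flat on the ledge beside the others. Origin: centre of its underside. The three tiles lie side by side along the ledge in any order, centres about 180 mm apart; behind the gaps between them stand two loose white stoppers, 16 mm high.
Things that resemble listed ones, but are neither listed nor needed, are in the scene too. Leave any black look-alike of the oblong_tile alone.

How it is judged:
At the end, for the whole second after the job is handed in: The oblong tile lies flat and still on the ledge with 25 to 55 mm of its length overhanging the robot-side edge (its centre 5 to 35 mm behind the edge), its long axis square to the edge within 11 degrees; the square and the round tile are within 15 mm of where they started (x of oblong_tile in the frame of ledge between 0.005 and 0.035 m and y of oblong_tile in the frame of ledge between -0.3 and 0.3 m and z of oblong_tile in the frame of ledge between -0.005 and 0.005 m and angle between the x axis of oblong_tile and the x axis of ledge, either way round below 0.2 rad and angle between oblong_tile's own z axis and vertical below 0.08 rad and linear speed of oblong_tile below 0.01 m/s and distance of each of square_tile, round_tile from where it was at the start of the episode below 0.015 m); the robot touches nothing.
It fails at once if the oblong tile is lifted off the stone (more than 20 mm) (z of oblong_tile in the frame of ledge above 0.02 m).
It fails at once if the oblong tile tips or falls off the ledge (angle between oblong_tile's own z axis and vertical above 0.35 rad or z of oblong_tile in the frame of ledge below -0.02 m).
It fails at once if the square tile is pushed away (more than 15 mm) (distance of square_tile from where it was at the start of the episode above 0.015 m).
It fails at once if the round tile is pushed away (more than 15 mm) (distance of round_tile from where it was at the start of the episode above 0.015 m).
It also fails if it takes over 35 s, if anything falls off the work surface, if the arm or the gripper's body presses on something with over 40 N, if the wrist force passes 120 N, or if a joint passes its speed limit or range.

## Working session

There is one attempt and no reset: what is moved stays moved. The work goes in short steps, each a Python script; the robot and the scene stay as the last script left them, time stands still between calls to the robot, and variables do not carry over. Pictures are saved under pics/ and viewed, about 8 in all and at most 12, crops included, and the job is handed in when it is done.

```bash
ls; mkdir -p pics; python3 - <<'E'
from workcell import robot, cams
import cv2,pickle
d={}
for n in("scene","side","wrist"):
    c=cams.read_camera(n);d[n]=c;cv2.imwrite(f"pics/{n}0.png",c["pixels"])
    print(n,c["intrinsics"],c["R"],c["t"])
pickle.dump(d,open("d0.pkl","wb"))
print(robot.grip_point_offset,robot.get_state())
E
```

```text
pics
scene [[434.77503523   0.         320.14152197]
 [  0.         434.77503523 203.43391453]
 [  0.           0.           1.        ]] [[-0.62992219  0.77660565  0.00903922]
 [ 0.622607    0.51189955 -0.59187784]
 [-0.46428285 -0.3672091  -0.80597699]] [ 0.1896862  -0.29953973  1.46761383]
side [[429.69699508   0.         314.9979235 ]
 [  0.         429.69699508 200.52589341]
 [  0.           0.           1.        ]] [[ 0.99856875 -0.05152403  0.01434303]
 [-0.01730515 -0.5650164  -0.82489818]
 [ 0.05060613  0.82346934 -0.56509935]] [-0.4602381   0.13381396  0.80434142]
wrist [[309.70691629   0.         321.31525259]
 [  0.         309.70691629 196.76168429]
 [  0.           0.           1.        ]] [[ 0.4482278   0.89391678 -0.00215236]
 [ 0.85577395 -0.42840388  0.29003632]
 [ 0.25834625 -0.13184427 -0.95701322]] [-0.62458988 -0.04091701  0.38961293]
0.0187 {'time_s': 0.15, 'joints': array([-1.07222498,  0.68976397, -0.19454511,  1.56606004,  0.15731377,
        0.90249199, -0.21510937]), 'qd': array([-6.04017881e-05, -2.61843648e-03,  6.38517761e-04, -4.46548248e-03,
       -7.48552008e-04,  8.08515257e-05, -5.08111041e-04]), 'joint_efforts': array([-2.55889747e-03, -5.27863920e+01, -1.26909994e+00, -1.53586882e+01,
       -5.25661733e-02,  3.87254797e-03,  9.89472687e-05]), 'ee_pos': array([0.27995766, 0.55828323, 0.23812381]), 'eef_rot': array([[-8.93956665e-01,  4.48153126e-01, -5.07790369e-04],
       [ 4.48153403e-01,  8.93955822e-01, -1.23107716e-03],
       [-9.77689221e-05, -1.32809762e-03, -9.99999113e-01]]), 'contact_force': array([-0.8265216 ,  0.5430967 ,  0.91304328]), 'wrist_torque': array([-0.02717744,  0.00069139, -0.00820737]), 'grip_width': 0.08790398374505885}
```

View pics/scene0.png

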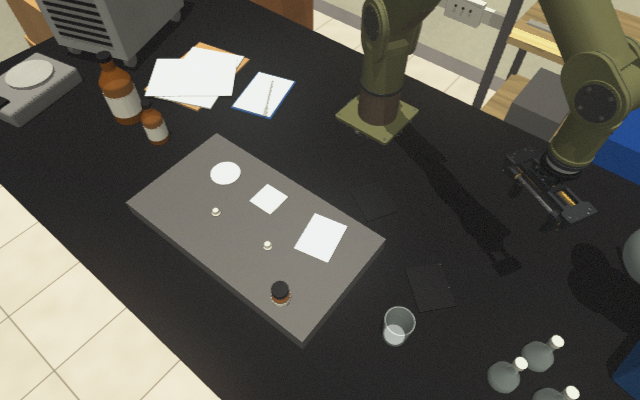

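View pics/side0.png

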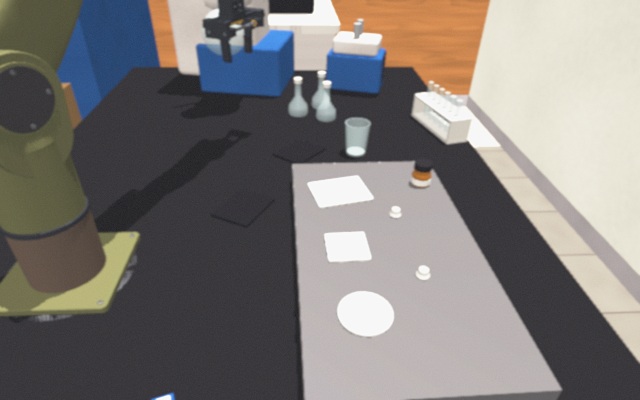

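The scene view shows the oblong tile at about (321,237), the square at (268,199) and the round tile at (225,173). The stoppers are at (215,211) and (267,245), the jar is at (280,292), and the ledge's robot-side edge runs from (217,134) to (385,240). The side view agrees: oblong (340,191), edge from about (292,165) to (300,400).

```bash
cat > vis.py <<'E'
import numpy as np, cv2
def ray(c,uv,z):
    K,R,t=c["intrinsics"],c["R"],c["t"]
    uv=np.asarray(uv,float).reshape(-1,2)
    d=np.c_[uv,np.ones(len(uv))]@np.linalg.inv(K).T@R
    o=-R.T@t
    return o+d*((z-o[2])/d[:,2])[:,None]
def proj(c,X):
    p=c["R"]@np.asarray(X)+c["t"]; p=c["intrinsics"]@p; return p[:2]/p[2]
def tiles(c,z=.056,box=(.3,.9,-.5,.6)):
    """white blobs on the ledge: area mm2, centre, long-side, short-side, angle(long axis), fill; metric rectangle at z"""
    m=(c["pixels"].min(2)>165).astype(np.uint8)
    out=[]
    for k in cv2.findContours(m,cv2.RETR_EXTERNAL,cv2.CHAIN_APPROX_NONE)[0]:
        if cv2.contourArea(k)<15: continue
        P=ray(c,k[:,0],z)[:,:2]
        if not(box[0]<P[:,0].mean()<box[1] and box[2]<P[:,1].mean()<box[3]): continue
        q=(P*1000).astype(np.float32); a=cv2.contourArea(q)
        (cx,cy),_,_=cv2.minAreaRect(q); b=cv2.boxPoints(cv2.minAreaRect(q))
        e=[b[1]-b[0],b[2]-b[1]]; L=[np.linalg.norm(x) for x in e]; l=e[int(np.argmax(L))]
        an=np.degrees(np.arctan2(l[1],l[0])); an=(an+90)%180-90
        out.append(dict(area=round(float(a)),c=(round(cx/1000,4),round(cy/1000,4)),L=round(max(L)),W=round(min(L)),ang=round(float(an),1),box=np.round(b).astype(int).tolist()))
    return sorted(out,key=lambda o:-o["area"])
E
python3 - <<'E'
import pickle,numpy as np,cv2
from vis import *
d=pickle.load(open("d0.pkl","rb"))
for n in("scene","side"):
    c=d[n];print(n)
    for o in tiles(c): 
        if o["area"]<20000: print(o)
    # robot-side edge: sample rows/cols for dark->grey transitions
    g=cv2.GaussianBlur(c["pixels"],(3,3),0).max(2).astype(int)
    pts=[]
    if n=="scene":
        for s in np.linspace(.08,.92,40):
            p=np.array([217,134])+s*np.array([168,106]); nn=np.array([106,-168])/198.6
            v=[g[tuple(np.round((p+k*nn)[::-1]).astype(int))] for k in np.arange(-8,9)]
            j=np.argmax(-np.diff(v)); pts.append(p+(j-7.5)*nn)
    else:
        for r in range(170,395,6):
            x0=round(292+(r-165)*8/235); v=g[r,x0-12:x0+13]; j=np.argmax(np.diff(v)); pts.append([x0-12+j+.5,r])
        print(g[250,285:310],g[350,285:315])
    P=ray(c,pts,.05)[:,:2].astype(np.float32)
    l=cv2.fitLine(P,cv2.DIST_HUBER,0,.001,.001).ravel(); print("edge dir",np.degrees(np.arctan2(l[1],l[0])),"pt",l[2:],"resid",np.abs((P-l[2:])@[-l[1],l[0]]).mean(),P[0],P[-1])
    cor={"scene":[(217,134),(385,240),(303,345),(127,204)],"side":[(292,165),(432,163),(302,398),(537,378)]}[n]
    print("corners",ray(c,cor,.05).round(3)[:,:2].tolist())
E
```

```text
scene
{'area': 11116, 'c': (0.5222, 0.1799), 'L': 121, 'W': 97, 'ang': 13.1, 'box': [[452, 213], [474, 119], [592, 147], [570, 241]]}
{'area': 5468, 'c': (0.5174, -0.0072), 'L': 76, 'W': 75, 'ang': -87.9, 'box': [[478, 29], [481, -47], [556, -44], [554, 32]]}
{'area': 5394, 'c': (0.5294, -0.1643), 'L': 86, 'W': 82, 'ang': -50.5, 'box': [[471, -157], [525, -223], [588, -171], [534, -105]]}
{'area': 1354, 'c': (0.6169, 0.4662), 'L': 43, 'W': 42, 'ang': 9.1, 'box': [[592, 484], [599, 442], [641, 449], [635, 490]]}
{'area': 141, 'c': (0.6244, 0.0882), 'L': 14, 'W': 13, 'ang': 82.3, 'box': [[617, 82], [630, 80], [632, 94], [619, 96]]}
edge dir -88.84892 pt [0.42331937 0.03738835] resid 0.001492745 [ 0.42730796 -0.24554141] [0.4187996  0.27019116]
corners [[0.434, -0.301], [0.423, 0.312], [0.761, 0.324], [0.771, -0.292]]
side
{'area': 6325, 'c': (0.595, 0.4388), 'L': 200, 'W': 54, 'ang': 84.5, 'box': [[559, 342], [612, 337], [631, 536], [578, 541]]}
[ 60  61  61  61  60  57  53  47  44  49  71 110 151 176 187 188 189 188
 187 187 188 188 188 188 188] [ 60  60  60  60  60  59  60  60  60  60  59  53  47  45  49  67 104 148
 179 190 193 193 193 192 192 192 191 191 190 191]
edge dir -88.90278 pt [ 0.42580637 -0.06062353] resid 0.00043366282 [0.41834158 0.28028125] [ 0.43023115 -0.29014674]
corners [[0.42, 0.304], [0.767, 0.305], [0.428, -0.298], [0.746, -0.283]]
```

```bash
cat > push.py <<'E'
import numpy as np
from workcell import robot
H=.009
def att(a): return np.array([[-np.cos(a),-np.sin(a),0],[-np.sin(a),np.cos(a),0],[0,0,-1.]])
def tool(C,a,gap,z): # tool pose behind the far end of a tile at C with axis angle a
    return np.array([*(np.array(C)+(.06+H+gap)*np.array([np.cos(a),np.sin(a)])),z])
def S(m=""):
    s=robot.get_state();print(m,round(s["time_s"],2),s["ee_pos"].round(4),s["contact_force"].round(1))
    return s
E
python3 - <<'E'
from push import *
from vis import *
import pickle
print("jar",ray(pickle.load(open("d0.pkl","rb"))["scene"],[281,300],.05).round(3))
C0=np.array([.5222,.1800]);a0=np.radians(13.1);Cf=np.array([.4435,.1702]);af=np.radians(1.1)
for k in(0,1): print(robot.solve_ik(tool([C0,Cf][k],[a0,af][k],0,.053)-[0,0,0],att([a0,af][k])))
robot.grab(10)
robot.movep(tool(C0,a0,.025,.14),att(a0));S("above")
robot.movel(tool(C0,a0,.025,.068),v=.1)
hit=robot.movel(tool(C0,a0,.025,.044),v=.02,max_force=5);s=S(f"touch {hit}")
z=s["ee_pos"][2]
robot.movel([*s["ee_pos"][:2],z+.003],v=.03);s=S("raised")
np.save("zt.npy",z)
E
```

```text
jar [[0.714 0.216 0.05 ]]
[-0.20097721  0.95377747 -0.35313934  1.6931244   0.53047303  0.59139838
  0.93519659]
[-0.26859795  0.88168965 -0.23480495  1.94683138  0.51706867  0.37175006
  0.68322105]
above 3.27 [0.6132 0.2032 0.1403] [0.2 0.  0.7]
touch True 4.97 [0.6136 0.2013 0.0505] [-0.4 -0.1  3.5]
raised 5.24 [0.6137 0.2013 0.0535] [0.3 0.4 0.7]
```

```bash
python3 - <<'E'
from push import *
from workcell import cams
import cv2
from vis import tiles
z=.053
C0=np.array([.5222,.1800]);a0=np.radians(13.1);Cf=np.array([.4435,.1702]);af=np.radians(1.1)
robot.movel(tool(C0,a0,.002,z),att(a0),v=.05);S("near")
C=C0.copy();N=6;step=(C0[0]-Cf[0])/N
for i in range(1,N+1):
    am=a0+(af-a0)*(i-.5)/N;a=a0+(af-a0)*i/N
    C=C-step*np.array([1,np.tan(am)])
    robot.movel(tool(C,a,0,z),att(a),v=.05)
S("pushed");print(C)
robot.movel(tool(C,a,.02,z),v=.08)
robot.movel(tool(C,a,.02,.16),v=.2)
robot.movel(tool(C,a,.09,.20),v=.2);S("up")
for n in("scene","side"):
    c=cams.read_camera(n);cv2.imwrite(f"pics/{n}1.png",c["pixels"])
    for o in tiles(c):
        if o["area"]<15000: print(n,o)
E
```

```text
near 5.85 [0.5915 0.1961 0.0531] [-0.4  0.5 -0.1]
pushed 8.39 [0.5119 0.1714 0.053 ] [-0.2 -0.8 -0.3]
[0.4435     0.17016187]
up 10.03 [0.6007 0.1729 0.1981] [-0.7 -0.6 -0.8]
scene {'area': 6515, 'c': (0.4397, 0.17), 'L': 120, 'W': 95, 'ang': 0.8, 'box': [[379, 217], [380, 122], [500, 123], [499, 218]]}
scene {'area': 5405, 'c': (0.5294, -0.1643), 'L': 86, 'W': 82, 'ang': -50.5, 'box': [[471, -157], [525, -223], [588, -171], [534, -105]]}
scene {'area': 2032, 'c': (0.5373, -0.0064), 'L': 76, 'W': 35, 'ang': -88.3, 'box': [[519, 31], [521, -45], [556, -44], [554, 32]]}
scene {'area': 1354, 'c': (0.6169, 0.4662), 'L': 43, 'W': 42, 'ang': 9.1, 'box': [[592, 484], [599, 442], [641, 449], [635, 490]]}
scene {'area': 165, 'c': (0.505, -0.008), 'L': 42, 'W': 6, 'ang': -89.2, 'box': [[502, 13], [502, -29], [508, -29], [508, 13]]}
scene {'area': 141, 'c': (0.6244, 0.0882), 'L': 14, 'W': 13, 'ang': 82.3, 'box': [[617, 82], [630, 80], [632, 94], [619, 96]]}
side {'area': 6249, 'c': (0.5954, 0.4423), 'L': 207, 'W': 54, 'ang': 84.5, 'box': [[559, 342], [612, 337], [632, 543], [579, 548]]}
side {'area': 352, 'c': (0.5554, 0.1874), 'L': 24, 'W': 16, 'ang': -1.7, 'box': [[543, 180], [567, 179], [568, 195], [544, 196]]}
```

View pics/scene1.png

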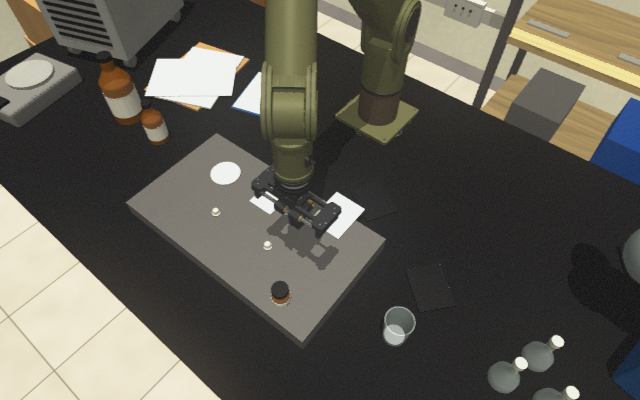

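View pics/side1.png

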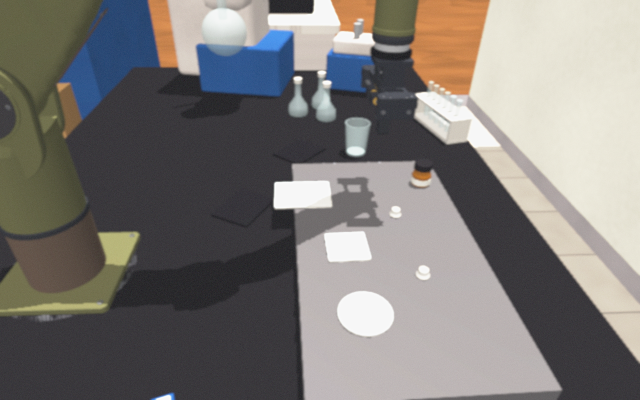

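The scene view (partly hidden by the gripper) shows the tile at about (343,215), overhanging the edge. The side view shows it whole: its ends are at columns 273 and 332, with the ledge edge at about 293. That is 20/59 of 120 mm, about 41 mm of overhang, and matches the scene measurement. The other two tiles and the stoppers haven't moved.

```bash
python3 - <<'E'
from workcell import robot
robot.sleep(.3); robot.finish_job()
E
```

```text
the job is handed in; nothing more can be done
```

The oblong tile now overhangs the ledge's robot-side edge by about 41 mm and lies square to it, and the job is handed in. No verdict was reported. I pushed its far end flat along the stone with the closed fingers, on a gentle arc that also straightened it by 12°. I then backed the arm off and raised it clear.

Last checks, about 10 s into the 35 s allowed:
- **Overhang and angle:** the scene camera put the tile's centre at (0.440, 0.170), about 18.5 mm behind the edge. Its long axis was within about 0.3° of square. The tile measured 120 x 95 mm, as it should, although the gripper hid part of it.
- **Cross-check:** reading the side view by eye also gave about 41 mm. My automatic tile measurement gave no usable result on the side images.
- **Other tiles:** the round tile measured in exactly the same place as before. The gripper partly hid the square tile, but its visible far edge had not moved and it looked unmoved in the side view.

I did not take another picture during the final wait, so I did not check separately that the tile was still.

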